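# Register a model car chassis plate in the jig and shut the keeper

### The job

The orange keeper arm is lying across the jig's track: swing it well clear, towards the robot's side. Then, without lifting the black chassis plate off the board, push it until its long edge is flush along the aluminium fence and its end is flush against the blue end stop, and finally swing the keeper back so that it lies shut against the plate's free long edge. Leave the wheels, battery and spray can where they are.

Things in the scene. Friction and masses are not known exactly. Their poses are not given: they have to be found in the camera images.
- jig: Fixed grey register board lying on the table, turned about the vertical; 10 mm thick, its top face is the bed. In its own frame it spans x -130..130 and y -210..180 mm; origin on the table under it. The plate belongs in the corner between the fence on its far (+x) side and the end stop on its +y side. All the jig's parts are at most 26 mm above the table, but for the keeper's knob.
- jig_corner (a point): Inner corner at bed height, where the working faces of fence and end stop meet: x = 95, y = 115 mm in the jig's frame. Axes as the jig's; the free bed lies to -x and -y of it.
- fence_face (a point): Middle of the working face of the aluminium fence, at bed height. The fence is straight along the jig's y, 315 mm long, 16 mm high above the bed, 15 mm thick; its face looks to the jig's -x, at x = 95 mm.
- end_stop_face (a point): Middle of the working face of the blue end stop, at bed height. The stop stands across the fence's +y end, 16 mm high above the bed, 52 mm long, 20 mm thick; its face looks to the jig's -y, at y = 115 mm, from x = 58 mm to the fence.
- plate: Loose black chassis plate, 60 (x) by 140 (y) by 12 mm, 0.2 to 0.4 kg, flat on the bed. Blue blocks and a spine on it reach 28 mm above its underside, 13 mm or more inside the long edges, 19 mm inside the ends. Origin: centre of the underside; same either way round. Home, its origin is 30 mm from the fence face and 70 mm from the end stop face, long edges parallel to the fence.
- keeper (a joint): Angle (rad) of the orange keeper arm about its upright pivot. 0: shut, along the jig's -y, parallel to the fence, 1 mm off the near long edge of a plate that is home. Positive swings it towards the jig's -x (robot's side); at 1.57 it points along -x, well clear. Negative, as at the start: across the plate's track, blocking it. Range -0.52 to 1.9; stays where it is left.
- keeper_pivot (a point): Upright pivot of the keeper arm, at bed height, at x = 18, y = 150 mm in the jig's frame. The arm is a bar 16 mm wide, 125 mm long, 2 to 12 mm above the bed; shut, it covers x 18 to 34 and y 25 to 150 mm in the jig's frame.
- keeper_knob (a point): Black upright round knob on the keeper arm, 16 mm across, standing from 12 to 54 mm above the bed, on the arm's middle line, 95 mm along from the pivot and 8 mm to the plate's side of it (shut: x = 26, y = 55 mm in the jig's frame); this point is on its axis, 40 mm above the bed. It can be pushed or pinched from above.
- wheel_a: Loose rubber wheel with white rim lying flat, 64 mm across, 26 mm high, on the table to the right; origin at the centre of its underside. Leave it.
- wheel_b: A second wheel like the first. Leave it.
- battery: Loose blue and white battery pack, 138 by 46 by 25 mm, lying on the table to the left; origin at the centre of its underside. Leave it.
- spray_can: Upright spray can, 56 mm across, 150 mm high, on the table to the left; origin at the centre of its underside. Leave it.
There are look-alikes about, which are no part of the job. There is more than one size of the plate; the job needs the middle-sized.

How it is judged:
By the outcome, as a careful person would: the job done as asked, in the order asked, and still so for the second after the job is handed in, with the robot touching nothing.
It also fails if it takes over 72 s, if anything falls off the work surface, if the arm or the gripper's body presses on something with over 40 N, if the wrist force passes 120 N, or if a joint passes its speed limit or range.

### The arm

A 6-joint arm with a two-finger parallel gripper is mounted at the origin on the work surface. World frame = base frame: x ahead of the robot, y to its left, z up, the work surface at z = 0. Lengths are in m, angles in degrees, forces in N, time in s.
With the tool pointing down it reaches from about 0.375 to 0.925 m from the base axis. Payload 5.7 kg.
Tool frame: the origin (TCP) lies midway between the tips of the shut fingers; the grasp point (between the pads) lies 19 mm behind it; z points along the fingers, y is the line along which they close (so a half turn about z gives the same grasp; the last joint's range is limited). The gripper opens to 85 mm and grips with 20 to 120 N. Pads are 22 mm wide; open, the fingers measure 114 mm over their backs; the gripper's body (76 mm by 85 mm) begins 54 mm behind the grasp point. The pads swing forward as they close: fully open they stand 13 mm farther back than shut.
Start: joints at [61.53, 20.558, 86.54, -0, 72.909, -6.595], TCP at [0.224, 0.557, 0.231] pointing down, gripper open.
Joint ranges: [-170.27, 170.27], [-57.76, 135], [12.27, 136.19], [-55.21, 235.2], [11.17, 155.16], [-170.74, 170.74]. Speed limits (degrees/s): [136.94, 136.94, 180, 180, 180, 180].

### API

Orientations are given as a 3x3 rotation matrix whose columns are the frame's x, y, z axes.
In Python, from cell import manip gives the robot as it stands.
- The arm moves only by the shell command python3 -m crank 'ROWS' [OPENING] [FORCE]. ROWS is JSON, a list of rows, each a list of 2 entries, a list of its own where there are three numbers: the shift along the tool's x, y, z in mm, then the turn about the tool's z in rad. A call has 1 to 8 rows; each row shifts and turns the commanded pose from where the row before left it, along the tool's axes as they then stand; what a row does not reach is not made up. A row lasts 1/12 s, in which the tool goes at most 41.7 mm and 7.16 degrees, less where a joint would pass 70% of its speed; a pose out of reach is approached as far as the arm can. A call with a gripper value outside its range is refused whole. OPENING is the finger opening in mm, from 0 to 85.4, set as the call begins (- or left out, the last holds). The fingers move at their own pace and stop on an object; FORCE is the grip in N (left out, the last holds). Time passes only in rows, so rows that do not move let the fingers close. It gives the time, the measured TCP pose, the force, the opening and the grip force at its end, in the units of the state.
- manip.get_obs(): the state, without advancing time (a new reading comes with each control period).
- manip.camera(name): name is "scene" or "side" or "wrist"; returns a dict with "color" (400x640x3 uint8, red, green, blue), "range_z" (400x640 float32, m along the optical axis (not along the pixel's ray), 0 where there is no reading), "vertical_fov" (degrees; the focal length in pixels is half the picture's height over the tangent of half this angle, whatever the lens; pixels are square), "cx", "cy" (the principal point, pixels), "extrinsics" (4x4, takes a point from camera to world coordinates). Camera axes: x right, y up, looking along -z (the intrinsics and any distortion apply to the point x, -y, -z); pixel columns grow to the right and rows downward; lengths in m; the calibration is good to about 2 mm. A picture is of the moment at which its call begins.
- manip.job_done(): hands the job in; it is judged then, once.
The state is a dict: "clock": time; "qpos": joint angles; "joint_vel": joint speeds; "tau": joint torques, N m; "tcp_pos": TCP position; "tool_rot": TCP orientation; "wrist_force": force on the tool from outside, world axes, zero at the start; "torque": the same for the moment, N m; "finger_gap": finger opening in m; "gripper_force": force on a finger pad.
Only numpy, scipy, OpenCV 4.12 (cv2) and the standard library are available. Lean on these libraries where they do the work, as an engineer would, in place of code of your own. Each camera call takes 0.05 s, during which the arm holds its last target. There are 200 camera calls.

## Working session

There is one attempt and no reset: what is moved stays moved. The work goes in short steps, Python scripts to look and compute and a shell command to move; the robot and the scene stay as the last step left them, time stands still between calls to the robot, and variables do not carry over. Pictures are saved under pics/ and viewed, at most 13 in all, crops included, and the job is handed in when it is done.

```bash
mkdir -p pics; ls; cat > h.py <<'E'
import numpy as np, cv2
from cell import manip
def cam(n):
    c=manip.camera(n); c['f']=200/np.tan(np.radians(c['vertical_fov'])/2); return c
def pts(c):
    v,u=np.mgrid[0:400,0:640]; z=c['range_z']
    P=np.stack([(u-c['cx'])/c['f']*z,-(v-c['cy'])/c['f']*z,-z,np.ones_like(z)],-1)
    return (P@np.array(c['extrinsics']).T)[...,:3]
def ray(c,u,v,h):
    E=np.array(c['extrinsics']); d=E[:3,:3]@np.array([(u-c['cx'])/c['f'],-(v-c['cy'])/c['f'],-1]); o=E[:3,3]
    return o+d*(h-o[2])/d[2]
def save(c,n,box=None,s=1):
    im=c['color'][...,::-1]
    if box: im=im[box[1]:box[3],box[0]:box[2]]
    cv2.imwrite('pics/'+n,cv2.resize(im,None,fx=s,fy=s,interpolation=cv2.INTER_CUBIC))
E
python3 - <<'E'
from h import *
import pickle
print(manip.get_obs())
for n in ('scene','side'):
    c=cam(n); save(c,n+'0.png'); pickle.dump(c,open(n+'0.pkl','wb'))
    print({k:v for k,v in c.items() if k not in('color','range_z')})
E
```

```text
pics
{'clock': 0.0, 'qpos': array([ 6.15313409e+01,  2.05993915e+01,  8.65993883e+01,  4.62077703e-04,
        7.29087281e+01, -6.59493529e+00]), 'joint_vel': array([0.02277744, 0.00169881, 0.01542604, 0.01538783, 0.01362801,
       0.10214421]), 'tau': array([ 1.17180302e-04, -5.27633214e+01, -2.78628695e+01, -3.29561208e-04,
        1.33950007e-02, -5.08520500e-06]), 'tcp_pos': array([0.22321461, 0.55619504, 0.23043579]), 'tool_rot': array([[-9.28006224e-01,  3.72563599e-01, -9.01198679e-04],
       [ 3.72564622e-01,  9.28004792e-01, -1.64579726e-03],
       [ 2.23152544e-04, -1.86306484e-03, -9.99998240e-01]]), 'wrist_force': array([ 0.48778449, -0.30556775,  0.22573184]), 'torque': array([-0.02328467,  0.01827856, -0.02183342]), 'gripper_force': 0.0, 'finger_gap': 0.08534481355734731}
{'vertical_fov': 57.12722206171462, 'cx': 319.55117819708033, 'cy': 204.71250135016544, 'extrinsics': array([[ 0.1193921 , -0.85559556,  0.50368817,  1.03605881],
       [ 0.9928066 ,  0.10746984, -0.0527758 , -0.06060239],
       [-0.00897655,  0.50636595,  0.86227197,  0.86398546],
       [ 0.        ,  0.        ,  0.        ,  1.        ]]), 'f': np.float64(367.3809213085301)}
{'vertical_fov': 43.91937900222167, 'cx': 319.529281921582, 'cy': 200.61051119144653, 'extrinsics': array([[ 0.88521321,  0.24665453, -0.39440984,  0.07365289],
       [-0.46497163,  0.49485816, -0.73410952, -0.93526402],
       [ 0.01410549,  0.83323283,  0.55274234,  0.7414149 ],
       [ 0.        ,  0.        ,  0.        ,  1.        ]]), 'f': np.float64(496.02182847433886)}
```

View pics/scene0.png

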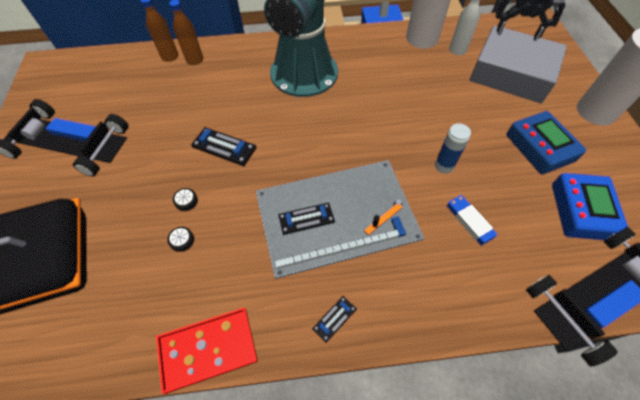

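View pics/side0.png

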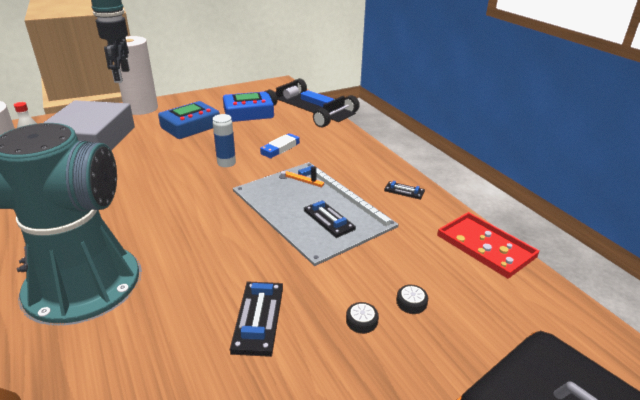

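Scene view: there are three plates. The large one is at (224,146) on the table, another is on the jig at (306,217), and a small one is at (335,318). The jig plate fits the description; I'll check its size. The keeper is at (385,217) with its knob at about (377,220), the fence runs from (275,263) to (400,234), and the blue stop is at (400,226).

```bash
cat > m.py <<'E'
from h import *
def rect(p): # p Nx2 in m -> centre mm, size, angle of long side
    r=cv2.minAreaRect((p*1000).astype(np.float32)); b=cv2.boxPoints(r)
    e=[b[1]-b[0],b[2]-b[1]]; e.sort(key=np.linalg.norm)
    a=np.degrees(np.arctan2(e[1][1],e[1][0]))%180
    return np.round(r[0],1),np.round([np.linalg.norm(x) for x in e],1),round(a,2)
def cast(c,m,h):
    v,u=np.nonzero(m); return np.array([ray(c,a,b,h)[:2] for a,b in zip(u,v)])
def big(m,near=None):
    n,l,s,ce=cv2.connectedComponentsWithStats(m.astype(np.uint8)); 
    i=1+np.argmax(s[1:,4]); return l==i
def objs(c,ROI):
    P=pts(c); hsv=cv2.cvtColor(c['color'],cv2.COLOR_RGB2HSV); H,S,V=[hsv[...,i].astype(int) for i in range(3)]
    roi=(P[...,0]>ROI[0])&(P[...,0]<ROI[1])&(P[...,1]>ROI[2])&(P[...,1]<ROI[3])
    out={}
    out['orange']=big(roi&(H<22)&(H>5)&(S>170)&(V>170)&(P[...,2]>.005))
    out['board']=big(cv2.morphologyEx((roi&(((S<60)&(V>60))|(P[...,2]>.013))).astype(np.uint8),cv2.MORPH_OPEN,np.ones((3,3))))
    out['dark']=roi&(V<65)&(P[...,2]>.012)
    out['blue']=roi&(H>95)&(H<125)&(S>120)&(V>60)
    return out,P
E
python3 - <<'E'
from m import *
import pickle
for n in('scene','side'):
    c=pickle.load(open(n+'0.pkl','rb'))
    P=pts(c)
    print(n,[np.round(ray(c,u,v,.01),3) for u,v in ([(258,191),(388,163),(421,238),(276,274)] if n=='scene' else [(235,188),(310,165),(396,223),(318,257)])])
    o,P=objs(c,(.35,.9,-.3,.3))
    print('board',rect(cast(c,o['board'],.010)),'z',np.median(P[o['board']][:,2]))
    print('orange',rect(cast(c,o['orange'],.022)),'z',np.percentile(P[o['orange']][:,2],[10,50,90]))
    d=o['dark'].astype(np.uint8); k,l,s,ce=cv2.connectedComponentsWithStats(d)
    for i in range(1,k):
        if s[i,4]>20:
            q=P[l==i]; print('dark',s[i,4],np.round(ce[i]),rect(cast(c,l==i,.022)),np.round(np.percentile(q[:,2],[5,50,95]),3))
    d=o['blue'].astype(np.uint8); k,l,s,ce=cv2.connectedComponentsWithStats(d)
    for i in range(1,k):
        if s[i,4]>15: print('blue',s[i,4],np.round(ce[i]),rect(cast(c,l==i,.026)),np.round(np.median(P[l==i],0),3))
    if n=='scene': save(c,'crop1.png',(180,120,440,345),3)
E
```

```text
scene [array([ 0.472, -0.172,  0.01 ]), array([0.423, 0.204, 0.01 ]), array([0.667, 0.237, 0.01 ]), array([ 0.718, -0.137,  0.01 ])]
board (array([569.5,  33.1]), array([262.5, 390.7], dtype=float32), np.float32(98.48)) z 0.01205260449417539
orange (array([594.6, 165.8]), array([15.2, 86.4], dtype=float32), np.float32(123.25)) z [0.02129702 0.02371884 0.02542646]
dark 81 [239. 159.] (array([ 367.1, -224.7]), array([28.7, 57. ], dtype=float32), np.float32(82.74)) [0.013 0.017 0.019]
dark 384 [306. 222.] (array([580.5, -48.6]), array([ 59.5, 135.5], dtype=float32), np.float32(97.25)) [0.018 0.023 0.026]
dark 42 [375. 220.] (array([609. , 128.5]), array([10.6, 28. ], dtype=float32), np.float32(156.71)) [0.036 0.059 0.067]
blue 74 [323. 211.] (array([567.3,  -3.2]), array([16. , 40.4], dtype=float32), np.float32(7.1)) [ 0.573 -0.004  0.039]
blue 76 [288. 219.] (array([581.4, -94.5]), array([16.1, 42. ], dtype=float32), np.float32(1.61)) [ 0.585 -0.094  0.038]
blue 137 [398. 226.] (array([634. , 182.2]), array([20.4, 53. ], dtype=float32), np.float32(8.1)) [0.633 0.183 0.028]
blue 59 [345
[... 858 characters left out ...]
rray([ 352.5, -238.1]), array([16.5, 41.1], dtype=float32), np.float32(65.99)) [0.013 0.014 0.017]
blue 72 [305. 171.] (array([623.9, 169.8]), array([32. , 47.7], dtype=float32), np.float32(12.51)) [0.622 0.174 0.024]
blue 19 [393. 185.] (array([801.5,  -3.6]), array([ 9. , 28.8], dtype=float32), np.float32(41.15)) [0.809 0.007 0.018]
blue 24 [416. 190.] (array([843.3, -55.8]), array([ 9.1, 33.2], dtype=float32), np.float32(45.96)) [ 0.852 -0.043  0.018]
blue 69 [318. 205.] (array([571.5,  -2.4]), array([24.3, 42.8], dtype=float32), np.float32(8.9)) [ 0.565 -0.01   0.034]
blue 88 [340. 222.] (array([583.7, -90.9]), array([23.3, 44.1], dtype=float32), np.float32(12.17)) [ 0.579 -0.099  0.033]
```

View pics/crop1.png

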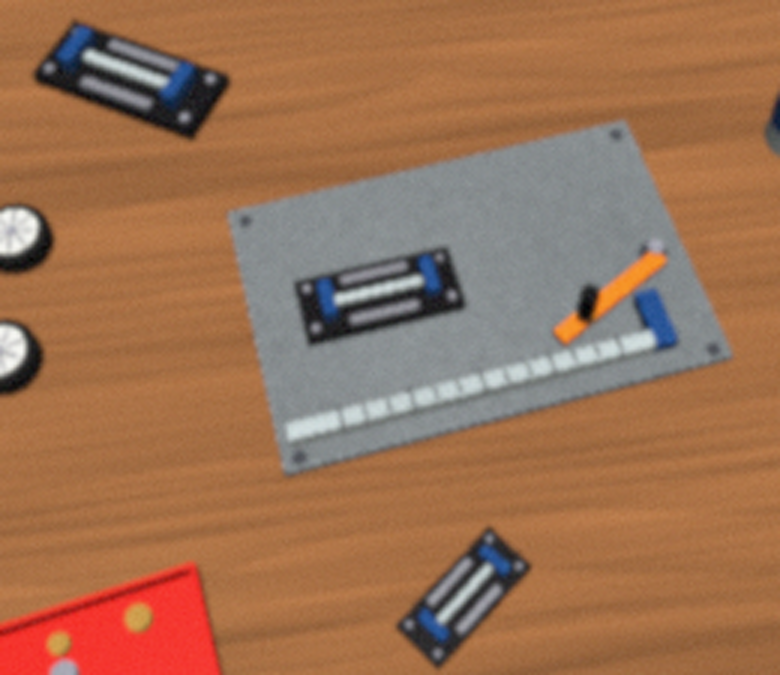

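The crop confirms it: the plate on the jig measures 60 × 140 mm. The table plates are visibly larger (top left) and smaller (bottom). Board and stop agree on a jig yaw of about 8.5°, and the keeper stands at about −0.43 rad. I'll move above the jig for a close look.

```bash

python3 -m crank '[[[-34.7,-18.9,0],0],[[-34.7,-18.9,0],0],[[-34.7,-18.9,0],0],[[-34.7,-18.9,0],0],[[-34.7,-18.9,0],0],[[-34.7,-18.9,0],0],[[-34.7,-18.9,0],0],[[-34.7,-18.9,0],0]]' | head -c 300
python3 -m crank '[[[-34.7,-18.9,0],0],[[-34.7,-18.9,0],0],[[-34.7,-18.9,0],0],[[-34.7,-18.9,0],0],[[-34.7,-18.9,0],0],[[-34.7,-18.9,0],0],[[-34.7,-18.9,0],0],[[0,0,0],0]]' 
python3 -m crank '[[[0,0,0],0.12],[[0,0,0],0.12],[[0,0,0],0.12],[[0,0,0],0.12],[[0,0,0],0.12],[[0,0,0],0],[[0,0,0],0],[[0,0,0],0]]' 40 60
python3 - <<'E'
from h import *
import pickle
o=manip.get_obs(); print(o['clock'],o['tcp_pos'],o['tool_rot'],o['qpos'])
c=cam('wrist'); save(c,'wrist1.png'); pickle.dump(c,open('wrist1.pkl','wb'));print(c['f'],c['cx'],c['cy'],c['extrinsics'])
E
```

```text
clock: 0.77
tcp_pos: [0.4254, 0.3112, 0.2311]
tool_rot: [[-0.928, 0.372, -0.0], [0.372, 0.928, -0.0], [0.0, -0.0, -1.0]]
wrist_force: [0.2, 0.6, -0.0]
finger_gap: 0.0851
gripper_force: 0.0
clock: 1.43
tcp_pos: [0.6057, 0.0939, 0.231]
tool_rot: [[-0.926, 0.377, 0.003], [0.377, 0.926, -0.003], [-0.004, -0.002, -1.0]]
wrist_force: [0.7, 0.7, 0.4]
finger_gap: 0.0852
gripper_force: 0.0
clock: 2.1
tcp_pos: [0.6007, 0.0999, 0.2311]
tool_rot: [[-0.559, 0.829, -0.001], [0.829, 0.559, -0.0], [0.0, -0.001, -1.0]]
wrist_force: [0.4, 0.1, 0.0]
finger_gap: 0.0399
gripper_force: 0.0
2.1 [0.60068017 0.09986088 0.23107063] [[-5.58521546e-01  8.29489841e-01 -5.34033270e-04]
 [ 8.29489992e-01  5.58521562e-01 -1.32477318e-04]
 [ 1.88380507e-04 -5.16966689e-04 -9.99999849e-01]] [ 2.94563867e+00  2.13144946e+01  8.53799056e+01 -6.27134765e-03
  7.33365474e+01 -3.10061792e+01]
327.33435441752323 316.6231033230045 208.17111253180684 [[ 0.82980141 -0.52854901 -0.17906861  0.55426754]
 [ 0.55805516  0.78475835  0.26968272  0.16821467]
 [-0.00201495 -0.32371326  0.94615309  0.37462366]
 [ 0.          0.          0.          1.        ]]
```

View pics/wrist1.png

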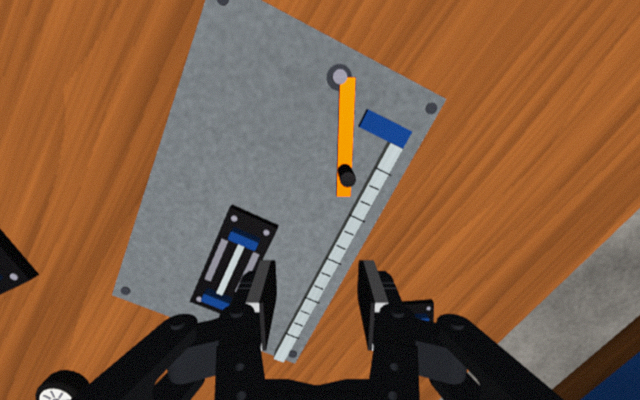

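Wrist view: pivot at (340,76), knob at (346,175), blue stop around (385,128), fence face along the line from about (388,145) to (275,355), and the plate end at about (205,207). There is slight lens bowing near the edges.

```bash
python3 - <<'E'
from m import *
import pickle
c=pickle.load(open('wrist1.pkl','rb'))
P=pts(c)
hsv=cv2.cvtColor(c['color'],cv2.COLOR_RGB2HSV); H,S,V=[hsv[...,i].astype(int) for i in range(3)]
v,u=np.mgrid[0:400,0:640]
roi=(v<260)&(u>120)&(u<450)
o=roi&(H<25)&(H>12)&(S>200)&(V>200)
print('orange',rect(cast(c,big(o),.022)),np.median(P[big(o)][:,2]))
b=big(roi&(v<160)&(H>95)&(H<125)&(S>150)); print('stop',rect(cast(c,b,.026)),np.median(P[b][:,2]))
k=big(roi&(abs(u-346)<14)&(abs(v-175)<16)&(V<60)); print('knob',rect(cast(c,k,.050)),np.argwhere(k).mean(0)[::-1],k.sum(),np.round(np.percentile(P[k],[5,50,95],axis=0),3))
top=k&(P[...,2]>.058); print('top',top.sum(),np.argwhere(top).mean(0)[::-1], P[top].mean(0), cast(c,top,.064).mean(0))
pv=big(roi&(abs(u-340)<12)&(abs(v-76)<12)&(S<60)&(V>130)); print('pivot',np.argwhere(pv).mean(0)[::-1],cast(c,pv,.022).mean(0),np.median(P[pv],0))
# fence white pixels
f=(S<40)&(V>190)&(u>265)&(u<410)&(v>140)&(v<360); f=big(f); q=cast(c,f,.026)
r=rect(q); print('fence',r,np.median(P[f][:,2]))
a=np.radians(8.48); X=np.array([np.cos(a),np.sin(a)]);Y=np.array([-X[1],X[0]])
print('fence along X',np.percentile(q@X*1000,[2,50,98]))
vv,_,_,_=cv2.fitLine((q*1000).astype(np.float32),cv2.DIST_L2,0,.01,.01).ravel()[:4],0,0,0; print(np.degrees(np.arctan2(vv[1],vv[0])),vv)
print('bed z',np.median(P[130:160,240:280,2]))
E
```

```text
orange (array([593.9, 162.4]), array([15.3, 90.3], dtype=float32), np.float32(123.51)) 0.023003289479602174
stop (array([630.5, 180.8]), array([19.2, 52.3], dtype=float32), np.float32(8.65)) 0.02695490533231676
knob (array([621.1, 122. ]), array([14.4, 22.6], dtype=float32), np.float32(140.72)) [346.28947368 175.22556391] 266 [[0.614 0.117 0.036]
 [0.619 0.123 0.065]
 [0.626 0.128 0.066]]
top 187 [347.21390374 177.93048128] [0.6199099  0.1224159  0.06633089] [0.62039173 0.12205676]
pivot [339.53614458  76.03012048] [0.56206192 0.19642099] [0.56202097 0.19613148 0.02604218]
fence (array([653.2, 159.5]), array([13.9, 28. ], dtype=float32), np.float32(97.91)) 0.02704602263458336
fence along X [662.87094262 669.52782315 676.09412079]
-82.01583 [ 1.3889946e-01 -9.9030650e-01  6.5313007e+02  1.5951266e+02]
bed z 0.011159806171341075
```

Pivot, stop and knob agree within 1–2 mm (jig origin about (566,45) mm, yaw 8.5°). Next I descend on the knob, pinch it and check.

```bash

python3 -m crank '[[[7.5,29,20],0],[[0,0,35],0],[[0,0,35],0],[[0,0,35],0],[[0,0,35],0],[[0,0,30],0],[[0,0,12],0],[[0,0,0],0]]' 40 40
python3 -m crank '[[[0,0,0],0],[[0,0,0],0],[[0,0,0],0],[[0,0,0],0]]' 8 40
```

```text
clock: 2.82
tcp_pos: [0.6182, 0.1219, 0.0261]
tool_rot: [[-0.557, 0.831, -0.006], [0.831, 0.557, -0.001], [0.003, -0.006, -1.0]]
wrist_force: [-0.8, 0.5, -0.7]
finger_gap: 0.0398
gripper_force: 0.0
clock: 3.15
tcp_pos: [0.6226, 0.1222, 0.0314]
tool_rot: [[-0.556, 0.831, 0.004], [0.831, 0.556, 0.0], [-0.002, 0.003, -1.0]]
wrist_force: [0.7, -0.8, 1.9]
finger_gap: 0.015
gripper_force: 39.5
```

```bash

python3 -m crank '[[[-0.2,-9.5,0],0.1],[[-0.2,-9.5,0],0.1],[[-0.2,-9.5,0],0.1],[[-0.2,-9.5,0],0.1],[[-0.2,-9.5,0],0.1],[[-0.2,-9.5,0],0.1],[[-0.2,-9.5,0],0.1],[[0,0,0],0]]'
python3 -m crank '[[[-0.2,-9.5,0],0.1],[[-0.2,-9.5,0],0.1],[[-0.2,-9.5,0],0.1],[[-0.2,-9.5,0],0.1],[[-0.2,-9.5,0],0.1],[[-0.2,-9.5,0],0.1],[[-0.2,-9.5,0],0.1],[[0,0,0],0]]'
python3 -m crank '[[[-0.2,-9.5,0],0.1],[[-0.2,-9.5,0],0.1],[[-0.2,-9.5,0],0.1],[[-0.2,-9.5,0],0.1],[[-0.2,-9.5,0],0.1],[[-0.2,-9.5,0],0.1],[[-0.2,-9.5,0],0.1],[[0,0,0],0]]'
```

```text
clock: 3.82
tcp_pos: [0.5586, 0.1013, 0.0313]
tool_rot: [[0.115, 0.993, 0.002], [0.993, -0.115, -0.001], [-0.001, 0.002, -1.0]]
wrist_force: [0.2, -6.3, 3.2]
finger_gap: 0.0146
gripper_force: 39.7
clock: 4.48
tcp_pos: [0.4972, 0.1268, 0.0312]
tool_rot: [[0.728, 0.686, -0.0], [0.686, -0.728, -0.001], [-0.001, 0.001, -1.0]]
wrist_force: [-4.1, -7.4, 12.2]
finger_gap: 0.0146
gripper_force: 40.7
clock: 5.15
tcp_pos: [0.4671, 0.1856, 0.0311]
tool_rot: [[0.998, 0.056, -0.001], [0.056, -0.998, -0.0], [-0.001, 0.0, -1.0]]
wrist_force: [-5.1, -2.9, 15.3]
finger_gap: 0.0148
gripper_force: 41.1
```

The knob followed the arc and the keeper is at about 1.69 rad. Release, lift, align with the jig and go behind the plate.

```bash

python3 -m crank '[[[0,0,0],0],[[0,0,0],0],[[0,0,0],0],[[0,0,-20],0],[[0,0,-40],0],[[0,0,-40],0],[[0,0,0],-0.093],[[0,0,0],0]]' 50 40
python3 -m crank '[[[2,36,0],0],[[2,36,0],0],[[2,36,0],0],[[2,36,0],0],[[2,36,0],0],[[2,36,0],0],[[2,35,0],0],[[0,0,0],0]]' 85 
python3 -m crank '[[[0,0,0],0],[[0,0,0],0]]'
python3 - <<'E'
from m import *
import pickle
c=cam('wrist'); save(c,'wrist2.png'); pickle.dump(c,open('wrist2.pkl','wb'))
E
```

```text
clock: 5.82
tcp_pos: [0.4708, 0.1852, 0.132]
tool_rot: [[0.988, 0.155, 0.006], [0.155, -0.988, 0.001], [0.006, -0.0, -1.0]]
wrist_force: [-0.4, -0.7, -1.2]
finger_gap: 0.0503
gripper_force: 0.0
clock: 6.48
tcp_pos: [0.522, -0.0669, 0.1284]
tool_rot: [[0.989, 0.146, 0.001], [0.146, -0.989, -0.003], [0.001, 0.003, -1.0]]
wrist_force: [0.6, -0.3, 0.0]
finger_gap: 0.0851
gripper_force: 0.0
clock: 6.65
tcp_pos: [0.5192, -0.0608, 0.1281]
tool_rot: [[0.989, 0.15, -0.003], [0.15, -0.989, 0.001], [-0.003, -0.001, -1.0]]
wrist_force: [-0.7, -0.0, -0.7]
finger_gap: 0.085
gripper_force: 0.0
```

View pics/wrist2.png

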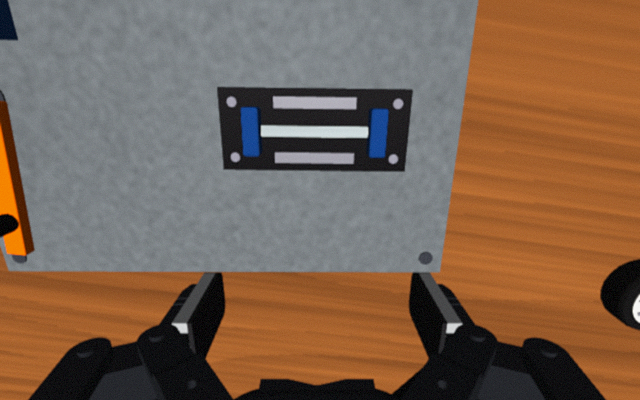

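Wrist view: the plate spans (218,87)–(412,171), roughly parallel to the jig and ahead of both fingers. The keeper is at far left and open.

```bash
cat > plate.py <<'E'
from m import *
J=np.array([566.,45.]); a=np.radians(8.5); Rj=np.array([[np.cos(a),-np.sin(a)],[np.sin(a),np.cos(a)]])
def jig(p): return np.round((np.asarray(p)[:2]-J)@Rj,1)
E
python3 - <<'E'
from plate import *
import pickle
c=pickle.load(open('wrist2.pkl','rb'))
q=np.array([ray(c,u,v,.022)[:2]*1000 for u,v in [(218,87),(412,90),(406,171),(223,169)]])
print([jig(p) for p in q], jig(q.mean(0)))
hsv=cv2.cvtColor(c['color'],cv2.COLOR_RGB2HSV); m=np.zeros((400,640),bool); m[70:190,200:430]=(hsv[70:190,200:430,2]<75)
m=big(m); r=rect(cast(c,m,.022)); print(r, jig(r[0]), np.median(pts(c)[m][:,2]))
print('tcp',jig(manip.get_obs()['tcp_pos']*1000))
E
```

```text
[array([ 26.9, -28. ]), array([  25.1, -166.9]), array([ -34. , -167.9]), array([-32.6, -26.1])] [ -3.6 -97.2]
(array([576.9, -51.2]), array([ 59.7, 140. ], dtype=float32), np.float32(97.93)) [ -3.4 -96.8] 0.023070857546750353
tcp [-61.9 -97.1]
```

```bash

python3 -m crank '[[[0,0,35],0],[[0,0,35],0],[[0,0,35],0],[[0,0,15],0],[[0,0,5],0],[[0,0,0],0],[[0,0,0],0]]'
python3 -m crank '[[[8,0,0],0],[[8,0,0],0],[[8,0,0],0],[[8,0,0],0],[[8,0,0],0],[[8,0,0],0],[[0,0,0],0]]'
python3 -m crank '[[[6,0,0],0],[[6,0,0],0],[[6,0,0],0],[[6,0,0],0],[[4,0,0],0],[[2,0,0],0],[[0,0,0],0]]'
```

```text
clock: 7.28
tcp_pos: [0.5206, -0.0604, 0.0048]
tool_rot: [[0.988, 0.153, 0.0], [0.153, -0.988, -0.0], [0.0, 0.0, -1.0]]
wrist_force: [0.4, 0.6, 0.3]
finger_gap: 0.0849
gripper_force: 0.0
clock: 7.87
tcp_pos: [0.5708, -0.0539, 0.0047]
tool_rot: [[0.988, 0.152, 0.003], [0.152, -0.988, -0.001], [0.003, 0.001, -1.0]]
wrist_force: [0.7, -0.4, -0.0]
finger_gap: 0.0853
gripper_force: 0.0
clock: 8.45
tcp_pos: [0.5988, -0.0493, 0.0043]
tool_rot: [[0.988, 0.152, 0.002], [0.152, -0.988, -0.0], [0.002, 0.001, -1.0]]
wrist_force: [0.2, -0.8, 0.2]
finger_gap: 0.0855
gripper_force: 0.0
```

```bash
python3 - <<'E'
from plate import *
c=cam('wrist'); save(c,'wrist3.png'); print(jig(manip.get_obs()['tcp_pos']*1000))
s=cam('scene'); 
o,P=objs(s,(.45,.8,-.2,.12)); m=big(o['dark']); print(rect(cast(s,m,.022)))
E
```

```text
[ 18.2 -98.1]Traceback (most recent call last):
  File "<stdin>", line 4, in <module>
  File "m.py", line 16, in objs
    out['orange']=big(roi&(H<22)&(H>5)&(S>170)&(V>170)&(P[...,2]>.005))
                  ~~~^^^^^^^^^^^^^^^^^^^^^^^^^^^^^^^^^^^^^^^^^^^^^^^^^^
  File "m.py", line 11, in big
    i=1+np.argmax(s[1:,4]); return l==i
        ~~~~~~~~~^^^^^^^^^
    return _wrapfunc(a, 'argmax', axis=axis, out=out, **kwds)
    return bound(*args, **kwds)
ValueError: attempt to get argmax of an empty sequence
```

View pics/wrist3.png

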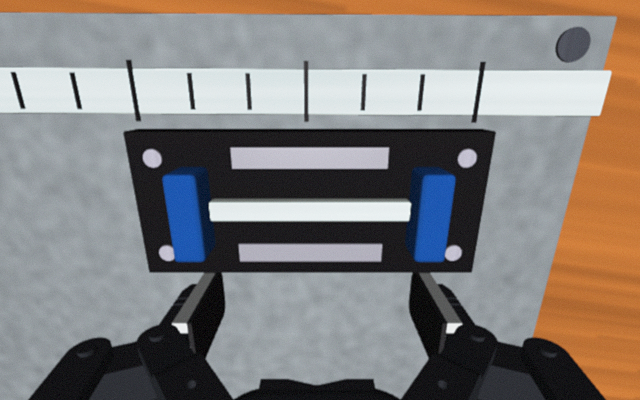

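The plate has moved squarely: its top edge is at row 131, just short of the fence's lower edge at row 112, and both finger tips touch its near edge. I'll close the rest in small steps while watching the force.

```bash

python3 -m crank '[[[2,0,0],0],[[2,0,0],0],[[1,0,0],0],[[0,0,0],0]]'|grep -v rot
python3 -m crank '[[[1.5,0,0],0],[[0,0,0],0]]'|grep -E 'pos|wrist'
python3 -m crank '[[[1.5,0,0],0],[[0,0,0],0]]'|grep -E 'pos|wrist'
python3 -m crank '[[[1.5,0,0],0],[[0,0,0],0]]'|grep -E 'pos|wrist'
```

```text
clock: 8.88
tcp_pos: [0.602, -0.0485, 0.0043]
wrist_force: [-1.9, -0.6, 1.5]
finger_gap: 0.0851
gripper_force: 1.2
tcp_pos: [0.6038, -0.0483, 0.0043]
wrist_force: [-1.4, 0.3, 0.0]
tcp_pos: [0.605, -0.048, 0.0042]
wrist_force: [-3.5, 0.0, 2.8]
tcp_pos: [0.6051, -0.0478, 0.0041]
wrist_force: [-6.9, -1.3, 4.3]
```

```bash

python3 -m crank '[[[1.5,0,0],0],[[0,0,0],0]]'|grep -E 'pos|wrist'
python3 -m crank '[[[2,0,0],0],[[0,0,0],0],[[0,0,0],0]]'|grep -E 'pos|wrist'
python3 - <<'E'
from plate import *
c=cam('wrist'); save(c,'wrist4.png'); print(jig(manip.get_obs()['tcp_pos']*1000))
E
```

```text
tcp_pos: [0.6052, -0.0477, 0.004]
wrist_force: [-9.2, -1.8, 7.5]
tcp_pos: [0.6052, -0.0476, 0.0039]
wrist_force: [-13.9, -3.9, 10.9]
[ 25.1 -97.4]
```

View pics/wrist4.png

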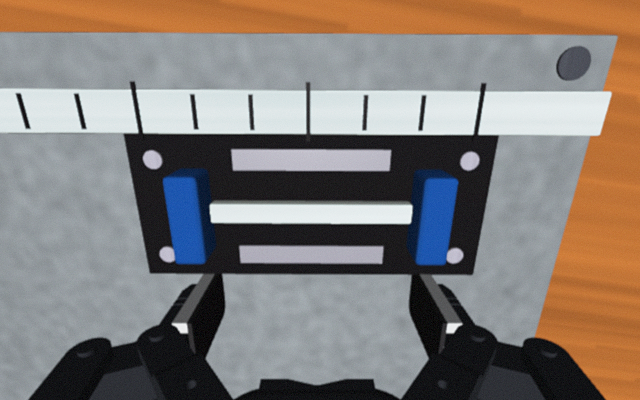

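Flush along the fence: no gap at row 134, parallel, 14 N. Now I back off, lift, go to the plate's −y end and turn 90° with the fingers shut.

```bash

python3 -m crank '[[[-15,0,0],0],[[0,0,-30],0],[[0,0,-40],0],[[0,0,-26],0],[[18,33,0],0],[[18,33,0],0],[[17,32,0],0]]' |grep pos
python3 -m crank '[[[0,0,0],-0.121],[[0,0,0],-0.121],[[0,0,0],-0.121],[[0,0,0],-0.121],[[0,0,0],-0.121],[[0,0,0],-0.121],[[0,0,0],-0.121],[[0,0,0],-0.121]]' 0 40|grep pos
python3 -m crank '[[[0,0,0],-0.121],[[0,0,0],-0.121],[[0,0,0],-0.121],[[0,0,0],-0.121],[[0,0,0],-0.121],[[0,0,0],0],[[0,0,0],0],[[0,0,0],0]]'
python3 -c "
from plate import *
o=manip.get_obs();print(jig(o['tcp_pos']*1000),o['qpos'])"
```

```text
tcp_pos: [0.6657, -0.1395, 0.1022]
tcp_pos: [0.6642, -0.1386, 0.1006]
clock: 11.77
tcp_pos: [0.6634, -0.1385, 0.1004]
tool_rot: [[-0.151, 0.989, 0.001], [0.989, 0.151, -0.0], [-0.0, 0.001, -1.0]]
wrist_force: [0.8, 0.6, 0.3]
finger_gap: 0.0001
gripper_force: 0.0
[  69.2 -195.9] [-1.76272437e+01  3.39637692e+01  8.36171448e+01 -2.03768521e-05
  6.23576046e+01 -2.63072766e+01]
```

```bash

python3 -m crank '[[[0,-3,35],0],[[0,0,30],0],[[0,0,15],0],[[0,0,5],0],[[0,0,0],0],[[0,0,0],0]]' |grep -E 'pos|wrist'
python3 -m crank '[[[8,0,0],0],[[8,0,0],0],[[8,0,0],0],[[8,0,0],0],[[8,0,0],0],[[8,0,0],0],[[8,0,0],0],[[0,0,0],0]]'|grep -E 'pos|wrist'
python3 -m crank '[[[10,0,0],0],[[10,0,0],0],[[10,0,0],0],[[10,0,0],0],[[8,0,0],0],[[6,0,0],0],[[0,0,0],0]]'|grep -E 'pos|wrist'
python3 - <<'E'
from plate import *
c=cam('wrist'); save(c,'wrist5.png'); print(jig(manip.get_obs()['tcp_pos']*1000))
E
```

```text
tcp_pos: [0.6606, -0.1391, 0.0159]
wrist_force: [-0.5, 0.5, 0.3]
tcp_pos: [0.6504, -0.0813, 0.0152]
wrist_force: [-0.6, -0.1, -0.3]
tcp_pos: [0.642, -0.0282, 0.015]
wrist_force: [0.2, 0.2, 0.1]
[ 64.4 -84.3]
```

View pics/wrist5.png

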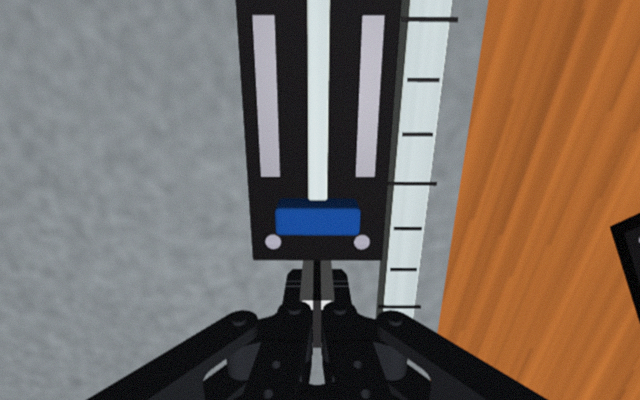

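The plate is sliding along the fence, its end at row 259 against the shut fingers, with no yaw visible. Continuing.

```bash

python3 -m crank '[[[8,0,0],0],[[8,0,0],0],[[8,0,0],0],[[8,0,0],0],[[6,0,0],0],[[4,0,0],0],[[0,0,0],0]]'|grep -E 'pos|wrist'
python3 -m crank '[[[2,0,0],0],[[2,0,0],0],[[0,0,0],0]]'|grep -E 'pos|wrist'
python3 -m crank '[[[1.5,0,0],0],[[0,0,0],0]]'|grep -E 'pos|wrist'
python3 -m crank '[[[1.5,0,0],0],[[0,0,0],0]]'|grep -E 'pos|wrist'
python3 -m crank '[[[1.5,0,0],0],[[0,0,0],0]]'|grep -E 'pos|wrist'
```

```text
tcp_pos: [0.636, 0.0126, 0.0153]
wrist_force: [-0.1, 0.3, -0.2]
tcp_pos: [0.6359, 0.0154, 0.0154]
wrist_force: [-0.2, -0.0, -0.3]
tcp_pos: [0.6357, 0.0166, 0.0154]
wrist_force: [1.0, -0.6, -0.4]
tcp_pos: [0.6354, 0.0182, 0.0154]
wrist_force: [0.3, -1.4, 0.1]
tcp_pos: [0.6351, 0.0198, 0.0154]
wrist_force: [0.0, -0.5, -0.2]
```

```bash

python3 -m crank '[[[1.5,0,0],0],[[0,0,0],0]]'|grep -E 'pos|wrist'
python3 -m crank '[[[1.5,0,0],0],[[0,0,0],0]]'|grep -E 'pos|wrist'
python3 -m crank '[[[1.5,0,0],0],[[0,0,0],0]]'|grep -E 'pos|wrist'
python3 -m crank '[[[1.5,0,0],0],[[0,0,0],0]]'|grep -E 'pos|wrist'
python3 -c "
from plate import *
o=manip.get_obs();print(jig(o['tcp_pos']*1000))"
```

```text
tcp_pos: [0.635, 0.02, 0.0154]
wrist_force: [-0.1, -7.5, 0.1]
tcp_pos: [0.6349, 0.0201, 0.0154]
wrist_force: [-0.4, -12.2, 0.2]
tcp_pos: [0.6348, 0.0203, 0.0154]
wrist_force: [0.6, -17.9, -0.7]
tcp_pos: [0.6347, 0.0204, 0.0155]
wrist_force: [0.4, -22.0, -0.6]
[ 64.3 -34.5]
```

The stop is reached at y = −34.5 (predicted −35.5) with force building to 22 N. I'll re-press the long edge to remove any play.

```bash

python3 -m crank '[[[-16,0,0],0],[[0,0,-30],0],[[0,0,-40],0],[[0,0,-25],0],[[30,-20,0],0],[[30,-20,0],0],[[30,-19,0],0]]' |grep pos
python3 -m crank '[[[0,0,0],0.121],[[0,0,0],0.121],[[0,0,0],0.121],[[0,0,0],0.121],[[0,0,0],0.121],[[0,0,0],0.121],[[0,0,0],0.121],[[0,0,0],0.121]]' 85|grep pos
python3 -m crank '[[[0,0,0],0.121],[[0,0,0],0.121],[[0,0,0],0.121],[[0,0,0],0.121],[[0,0,0],0.121],[[0,0,0],0],[[0,0,0],0],[[0,0,0],0]]'
python3 - <<'E'
from plate import *
import pickle
o=manip.get_obs();print(jig(o['tcp_pos']*1000),o['tcp_pos'])
c=cam('wrist'); save(c,'wrist6.png'); pickle.dump(c,open('wrist6.pkl','wb'))
E
```

```text
tcp_pos: [0.5639, 0.0903, 0.111]
tcp_pos: [0.5641, 0.09, 0.1102]
clock: 17.48
tcp_pos: [0.5643, 0.0898, 0.1103]
tool_rot: [[0.988, 0.156, -0.0], [0.156, -0.988, 0.0], [-0.0, -0.0, -1.0]]
wrist_force: [0.2, 1.2, 0.8]
finger_gap: 0.0851
gripper_force: 0.0
[ 4.9 44.5] [0.56430779 0.08978216 0.11026304]
```

View pics/wrist6.png

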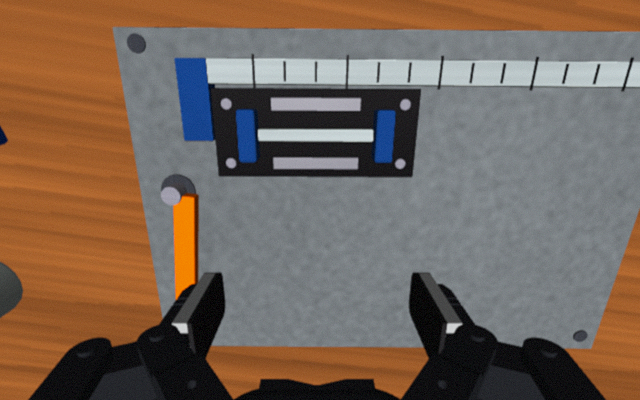

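The plate sits in the corner: its left end at column 215 is against the blue stop and its top edge at row 88 against the fence. The keeper is open and clear of where the fingers come down. Pressing the long edge.

```bash

python3 -m crank '[[[0,0,35],0],[[0,0,35],0],[[0,0,25],0],[[0,0,10],0],[[0,0,0],0],[[0,0,0],0]]' |grep -E 'pos|wrist'
python3 -m crank '[[[6,0,0],0],[[6,0,0],0],[[4,0,0],0],[[2,0,0],0],[[0,0,0],0]]'|grep -E 'pos|wrist'
python3 -m crank '[[[2,0,0],0],[[0,0,0],0]]'|grep -E 'pos|wrist'
python3 -m crank '[[[2,0,0],0],[[0,0,0],0]]'|grep -E 'pos|wrist'
python3 -m crank '[[[2,0,0],0],[[0,0,0],0]]'|grep -E 'pos|wrist'
```

```text
tcp_pos: [0.5646, 0.0897, 0.0055]
wrist_force: [-0.2, 0.1, 0.8]
tcp_pos: [0.5835, 0.0924, 0.0066]
wrist_force: [-1.1, -0.9, 7.7]
tcp_pos: [0.5837, 0.0924, 0.0066]
wrist_force: [-4.8, -1.6, 11.1]
tcp_pos: [0.5838, 0.0924, 0.0065]
wrist_force: [-9.4, -3.4, 14.8]
tcp_pos: [0.5839, 0.0925, 0.0064]
wrist_force: [-12.3, -4.4, 18.2]
```

```bash

python3 -m crank '[[[-22,0,0],0],[[0,0,-30],0],[[0,0,-40],0],[[0,0,-40],0],[[0,0,-40],0],[[0,0,-20],0],[[0,0,0],0]]' |grep pos
python3 -m crank '[[[-20,-27,0],0],[[-20,-27,0],0],[[-20,-27,0],0],[[-20,-28,0],0],[[0,0,0],0],[[0,0,0],0],[[0,0,0],0]]' 50 |grep pos
python3 - <<'E'
from plate import *
import pickle
o=manip.get_obs();print(jig(o['tcp_pos']*1000),o['tcp_pos'],o['clock'])
s=cam('scene');hs=cv2.cvtColor(s['color'],cv2.COLOR_RGB2HSV)
c=cam('wrist'); P=pts(c)
hsv=cv2.cvtColor(c['color'],cv2.COLOR_RGB2HSV)
og=(hsv[...,0]<25)&(hsv[...,0]>12)&(hsv[...,1]>200)&(hsv[...,2]>180)&(P[...,2]>.012)
b=big(og); r=rect(cast(c,b,.022)); print('arm',r,np.argwhere(b).mean(0)[::-1])
k=(hsv[...,2]<70)&(abs(P[...,2]-.064)<.01)&(abs(P[...,0]-.467)<.03)&(abs(P[...,1]-.186)<.03)
print('knob',k.sum(), k.any() and cast(c,big(k),.064).mean(0))
save(c,'wrist7.png'); pickle.dump(c,open('wrist7.pkl','wb'))
E
```

```text
tcp_pos: [0.5706, 0.0903, 0.1817]
tcp_pos: [0.4712, 0.1855, 0.1752]
[-73. 153.] [0.47118705 0.18550855 0.17523478] 20.1167
arm (array([517. , 186.2]), array([15.4, 90.7], dtype=float32), np.float32(2.31)) [322.30337756 138.55247286]
knob 299 [0.46947893 0.18463407]
```

View pics/wrist7.png

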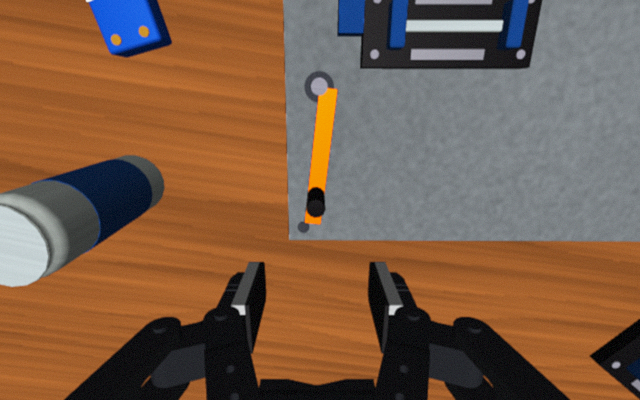

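The keeper is at about 1.68 rad with the knob at (316,203) px, or (468.5,185) mm. The plate is at the stop, upper right. I'll pinch higher this time (TCP at 42 mm) so the inner finger clears the plate's 38 mm blocks, then swing back.

```bash

python3 -m crank '[[[-3,0,35],0],[[0,0,40],0],[[0,0,35],0],[[0,0,18],0],[[0,0,5],0],[[0,0,0],0]]' 40 40|grep -E 'pos|wrist'
python3 -m crank '[[[0,0,0],0],[[0,0,0],0],[[0,0,0],0],[[0,0,0],0]]' 8 40
python3 -m crank '[[[0.1,9.5,0],-0.1],[[0.1,9.5,0],-0.1],[[0.1,9.5,0],-0.1],[[0.1,9.5,0],-0.1],[[0.1,9.5,0],-0.1],[[0,0,0],0]]'
```

```text
tcp_pos: [0.4675, 0.1841, 0.0408]
wrist_force: [0.3, -0.1, 0.9]
clock: 21.05
tcp_pos: [0.4695, 0.1853, 0.0437]
tool_rot: [[0.988, 0.152, 0.004], [0.152, -0.988, 0.001], [0.004, -0.0, -1.0]]
wrist_force: [0.5, -0.2, 2.7]
finger_gap: 0.0144
gripper_force: 39.2
clock: 21.55
tcp_pos: [0.4875, 0.1408, 0.0437]
tool_rot: [[0.793, 0.61, 0.005], [0.61, -0.793, 0.001], [0.005, 0.002, -1.0]]
wrist_force: [1.2, 2.6, 5.1]
finger_gap: 0.0145
gripper_force: 39.5
```

```bash

python3 -m crank '[[[0.1,9.5,0],-0.1],[[0.1,9.5,0],-0.1],[[0.1,9.5,0],-0.1],[[0.1,9.5,0],-0.1],[[0.1,9.5,0],-0.1],[[0,0,0],0]]'|grep -E 'pos|wrist|gap'
python3 -m crank '[[[0.1,9.5,0],-0.1],[[0.1,9.5,0],-0.1],[[0.1,9.5,0],-0.1],[[0.1,9.5,0],-0.1],[[0.1,9.5,0],-0.1],[[0,0,0],0],[[0,0,0],0]]'
python3 - <<'E'
from plate import *
p=manip.get_obs()['tcp_pos']*1000; d=p[:2]-[562,196.4]; print(jig(p),np.hypot(*d),'keeper',np.radians(-81.5+4.81-np.degrees(np.arctan2(d[1],d[0]))))
c=cam('wrist'); save(c,'wrist8.png')
E
```

```text
tcp_pos: [0.5238, 0.1117, 0.0437]
wrist_force: [2.3, 5.7, 4.8]
finger_gap: 0.0145
clock: 22.63
tcp_pos: [0.5675, 0.1034, 0.0436]
tool_rot: [[-0.078, 0.997, 0.003], [0.997, 0.078, 0.003], [0.003, 0.003, -1.0]]
wrist_force: [-0.4, 9.3, 7.3]
finger_gap: 0.0142
gripper_force: 39.9
[10.1 57.5] 93.15113983967694 keeper 0.17291611084299977
```

View pics/wrist8.png

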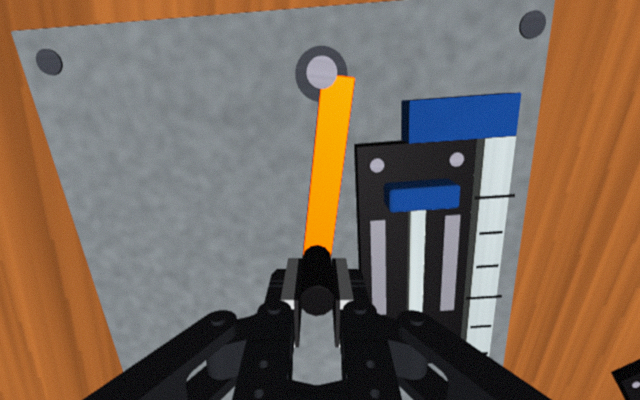

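The keeper is about 0.17 rad open, lying left of the plate's free edge (column 357), and the fingers clear the blocks. Finishing the swing in small steps.

```bash

python3 -m crank '[[[0.1,4.7,0],-0.05],[[0.1,4.7,0],-0.05],[[0,2.8,0],-0.03],[[0,0,0],0]]'|grep -E 'pos|wrist'
python3 -m crank '[[[0,1.4,0],-0.015],[[0,0,0],0],[[0,0,0],0]]'|grep -E 'pos|wrist'
python3 -m crank '[[[0,1,0],-0.01],[[0,0,0],0],[[0,0,0],0]]'|grep -E 'pos|wrist'
python3 -m crank '[[[0,1,0],-0.01],[[0,0,0],0],[[0,0,0],0]]'|grep -E 'pos|wrist|rot'
python3 - <<'E'
from plate import *
p=manip.get_obs()['tcp_pos']*1000; d=p[:2]-[562,196.4]; print(jig(p),np.hypot(*d),'keeper',np.radians(-81.5+4.81-np.degrees(np.arctan2(d[1],d[0]))))
c=cam('wrist'); hsv=cv2.cvtColor(c['color'],cv2.COLOR_RGB2HSV)
b=big((hsv[...,0]<25)&(hsv[...,0]>12)&(hsv[...,1]>200)&(hsv[...,2]>180)&(np.mgrid[0:400,0:640][0]>60)); print(rect(cast(c,b,.022)))
save(c,'wrist9.png')
E
```

```text
tcp_pos: [0.5792, 0.1048, 0.0437]
wrist_force: [-0.9, 6.9, 7.2]
tcp_pos: [0.5802, 0.105, 0.0437]
wrist_force: [0.3, 5.7, 6.4]
tcp_pos: [0.581, 0.1052, 0.0437]
wrist_force: [-0.4, 5.9, 6.8]
tcp_pos: [0.5819, 0.1054, 0.0437]
tool_rot: [[-0.241, 0.971, 0.002], [0.971, 0.241, 0.002], [0.002, 0.002, -1.0]]
wrist_force: [-1.1, 6.2, 5.8]
[24.7 57.3] 93.19674232156221 keeper 0.0166476673363701
(array([576.2, 151.3]), array([15.6, 92.1], dtype=float32), np.float32(97.26))
```

```bash

python3 -m crank '[[[0,1,0],-0.01],[[0,0,0],0],[[0,0,0],0]]'|grep -E 'pos|wrist'
python3 -m crank '[[[0,0.7,0],-0.007],[[0,0,0],0],[[0,0,0],0]]'|grep -E 'pos|wrist'
python3 -m crank '[[[0,0.7,0],-0.007],[[0,0,0],0],[[0,0,0],0]]'|grep -E 'pos|wrist'
python3 -m crank '[[[0,0.7,0],0],[[0,0,0],0],[[0,0,0],0]]'|grep -E 'pos|wrist'
```

```text
tcp_pos: [0.5828, 0.1055, 0.0437]
wrist_force: [0.3, 5.6, 6.8]
tcp_pos: [0.5835, 0.1057, 0.0437]
wrist_force: [-0.5, 5.5, 6.6]
tcp_pos: [0.5837, 0.1058, 0.0437]
wrist_force: [-1.6, 5.4, 7.9]
tcp_pos: [0.5838, 0.1057, 0.0436]
wrist_force: [-3.7, 4.7, 9.1]
```

Contact: the motion stopped at x = 0.5838 with force rising. Release, lift straight up, retreat and check.

```bash

python3 -m crank '[[[0,-0.7,0],0],[[0,0,0],0],[[0,0,0],0],[[0,0,0],0],[[0,0,-15],0],[[0,0,-40],0],[[0,0,-40],0],[[0,0,-40],0]]' 28 |grep pos
python3 -m crank '[[[-30,0,-20],0],[[-30,0,0],0],[[0,0,0],0],[[0,0,0],0],[[0,0,0],0]]'
python3 - <<'E'
from plate import *
import pickle
c=cam('wrist'); save(c,'wrist10.png'); pickle.dump(c,open('w10.pkl','wb'))
hsv=cv2.cvtColor(c['color'],cv2.COLOR_RGB2HSV); P=pts(c)
b=big((hsv[...,0]<25)&(hsv[...,0]>12)&(hsv[...,1]>200)&(hsv[...,2]>180)&(P[...,2]>.012)); r=rect(cast(c,b,.022)); print('arm',r,jig(r[0]))
m=(hsv[...,2]<75)&(abs(P[...,2]-.022)<.006); m=big(m); r=rect(cast(c,m,.022)); print('plate',r,jig(r[0]))
b=big((hsv[...,0]>95)&(hsv[...,0]<125)&(hsv[...,1]>150)&(abs(P[...,2]-.026)<.005)); r=rect(cast(c,b,.026)); print('stop',r,jig(r[0]))
E
```

```text
tcp_pos: [0.5831, 0.1037, 0.1781]
clock: 25.9
tcp_pos: [0.5992, 0.0462, 0.1966]
tool_rot: [[-0.266, 0.964, -0.002], [0.964, 0.266, 0.0], [0.001, -0.002, -1.0]]
wrist_force: [0.3, -0.4, 0.6]
finger_gap: 0.0283
gripper_force: 0.0
arm (array([576.8, 152. ]), array([15.4, 90.6], dtype=float32), np.float32(98.42)) [ 26.5 104.2]
plate (array([627.4,  73.6]), array([ 62.6, 226.2], dtype=float32), np.float32(98.61)) [65.  19.2]
stop (array([630.8, 180.6]), array([20. , 52.2], dtype=float32), np.float32(8.38)) [ 84.1 124.5]
```

View pics/wrist10.png

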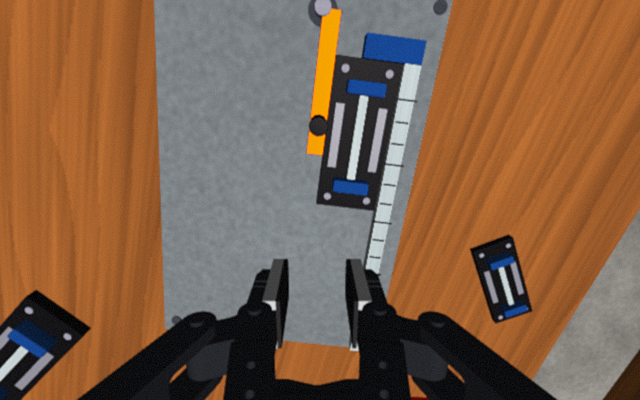

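The keeper lies shut along the free edge (98.4° against the jig's 98.5°). The plate corners are at (336,55), (404,63), (373,210) and (317,203), touching fence and stop. One numeric check of the corners before handing in.

```bash
python3 - <<'E'
from plate import *
import pickle
c=pickle.load(open('w10.pkl','rb'))
for u,v in [(336,55),(404,63),(373,210),(317,203)]: print(jig(ray(c,u,v,.022)*1000))
hsv=cv2.cvtColor(c['color'],cv2.COLOR_RGB2HSV)
m=np.zeros((400,640),bool); m[45:215,310:410]=(hsv[45:215,310:410,2]<75)
q=np.array([jig(p*1000) for p in cast(c,m,.022)])
for y0,y1 in ((-20,0),(10,20),(70,80),(95,110)):
    s=q[(q[:,1]>y0)&(q[:,1]<y1)]; print(y0,np.percentile(s[:,0],[1,99]))
for x0,x1 in ((40,50),(60,68),(80,88)):
    s=q[(q[:,0]>x0)&(q[:,0]<x1)]; print(x0,np.percentile(s[:,1],[.5,99.5]))
E
```

```text
[ 35.1 114.3]
[ 96.2 115.2]
[ 93.1 -25. ]
[ 35.  -24.5]
-20 [34.1   95.003]
10 [34.302 95.198]
70 [35.494 95.206]
95 [35.764 95.2  ]
40 [-24.311 114.4  ]
60 [-24.3405 115.0405]
80 [-24.644 114.972]
```

```bash
python3 -c "
from cell import manip
print(manip.job_done())"
```

```text
the job is handed in; nothing more can be done
None
```

The job is handed in at about 26 s: in the last wrist view the plate measures flush to the fence and end stop within about 1 mm, and the keeper lies shut along its free edge. I did not re-measure the wheels, battery or spray can, but no move went near them.

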